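# Make up two ward kits from the trolley stock

## Robot

A 7-joint arm with a two-finger parallel gripper is mounted at the origin on the work surface. World frame = base frame: x ahead of the robot, y to its left, z up, the work surface at z = 0. Lengths are in mm, angles in rad, forces in N, time in s.
With the tool pointing down it reaches from about 400 to 875 mm from the base axis. Payload 4.4 kg.
Tool frame: the origin (TCP) lies at the very end of the fingers, on their centre line; the grasp point (between the pads) lies robot.grip_point_offset behind it (robot.grip_point_offset is the distance from the TCP to the grasp point, in mm); z points along the fingers, y is the line along which they close (so a half turn about z gives the same grasp; the last joint's range is limited). The gripper opens to 85 mm and grips with 20 to 120 N. Pads are 22 mm wide; open, the fingers measure 114 mm over their backs; the gripper's body (76 mm by 85 mm) begins 54 mm behind the grasp point. The pads swing forward as they close: fully open they stand 13 mm farther back than shut.
Start: joints at [1.18, 0.628, 0.038, 1.517, -0.027, 0.996, -0.02], TCP at [207.455, -616.02, 231.313] pointing down, gripper open.
Joint ranges: [-3.06, 3.06], [-0.37, 2.12], [-1.25, 1.32], [0.18, 2.47], [-1.1, 4.24], [0.23, 1.98], [-2.94, 2.94]. Speed limits (rad/s): [2.57, 2.57, 3.14, 3.14, 3.14, 3.14, 3.14].

## Interface

Orientations are given as a unit quaternion [x, y, z, w].
In Python, from workcell import robot gives the robot as it stands. The module is installed in compiled form; this text tells all that it offers.
- The arm moves only by the shell command python3 -m creep 'ROWS' [FORCE]. ROWS is JSON, a list of rows, each an object with "offset": the shift along the tool's x, y, z in mm, a list of three; "roll": the turn about the tool's z in degrees; "claw": the gripper's target within -1 to 1 (fully open at 1, half-way at 0, shut at -1). In form: [{"offset": [tx, ty, tz], "roll": roll, "claw": claw}, ...]. A call has 1 to 10 rows; each row shifts and turns the commanded pose from where the row before left it, along the tool's axes as they then stand; what a row does not reach is not made up. A row lasts 1/10 s, in which the tool goes at most 50 mm and 8.59 degrees, less where a joint would pass 70% of its speed; a pose out of reach is approached as far as the arm can. A call with a gripper value outside its range is refused whole. The fingers move at their own pace and stop on an object; FORCE is the grip in N (left out, the last holds). Time passes only in rows, so rows that do not move let the fingers close. It gives the time, the measured TCP pose, the force, the opening and the grip force at its end, in the units of the state.
- robot.sense(): the state, without advancing time (a new reading comes with each control period).
- robot.grab_frame(name): name is "side" or "top"; returns a dict with "img" (400x640x3 uint8, red, green, blue), "depth" (400x640 float32, mm along the optical axis (not along the pixel's ray), 0 where there is no reading), "vertical_fov" (degrees; the focal length in pixels is half the picture's height over the tangent of half this angle, whatever the lens; pixels are square), "cx", "cy" (the principal point, pixels), "position" and "orientation" of the camera in the world. Camera axes: x right, y down, z forward; pixel columns grow to the right and rows downward; lengths in mm; the calibration is good to about 2 mm. A picture is of the moment at which its call begins.
- robot.hand_in(): hands the job in; it is judged then, once.
Trained networks look in a picture, given as the dict that the camera call returned (one of the last four; its "shot" number tells which), for a name from the list of things; names that differ only in an ending like _2 or _b are one class to them, and where a whole thing is asked for, a point or a joint stands for the part that bears it (a point fixed in the world has none). Each returns a list of dicts, best first, with "score" (0 to 1); they miss things now and then, are a little off and sometimes report something else, mostly with a low value. They report only what shows in the picture. A call takes as long as a camera call. They do not tell look-alikes from the thing itself.
- robot.recognise(picture, label): "centre" ([x, y, z] in mm, in world coordinates, good to about 4 mm: the middle of the surface that is visible of it).
- robot.pinpoint(picture, label): "centre" ([x, y, z] in mm, in world coordinates, good to about 4 mm: a listed point, or the origin of a listed thing).
The state is a dict: "clock": time; "joint_positions": joint angles; "joint_vel": joint speeds; "tau": joint torques, N m; "tcp_pos": TCP position; "ee_rot": TCP orientation; "contact_force": force on the tool from outside, world axes, zero at the start; "torque": the same for the moment, N m; "finger_gap": opening from 0.0 (shut) to 1.0 (fully open); "grasp_force": force on a finger pad.
Only numpy, scipy, OpenCV 4.12 (cv2) and the standard library are available. Lean on these libraries where they do the work, as an engineer would, in place of code of your own. Each camera call takes 0.05 s, during which the arm holds its last target. There are 200 camera calls.

## Task

Make up two kits on the trolley: in the large tray, one slide case lying flat in the bigger compartment and the amber bottle standing in the smaller one; in the tray with the lifting tab, the lidded jar standing in the compartment next to the tab and the tape roll lying flat in the other. Take the slide case from the bottom of the magazine by drawing it out by its protruding end, so that the other cases drop down and stay stacked in the magazine. Put each thing close to the middle of its compartment, the right way up, set down and not dropped, and leave the pump bottle and the tube rack where they stand.

Things in the scene. Friction and masses are not known exactly. Their poses are not given: they have to be found in the camera images.
- large_tray: fixed stainless tray, no tab, 182 x 128 mm (x, y), walls 14 mm high, 4 mm thick, floor 3 mm. Origin: centre of its underside; z up, x along its length. A cross wall makes two compartments, each 120 mm inside along y: the smaller (65 mm along x) centred at x = -54.5 mm, y = 0; the bigger (105 mm along x) centred at x = +34.5 mm, y = 0
- tab_tray: fixed stainless tray with lifting tab, 162 x 128 mm (x, y) without tab, walls 14 mm high, 4 mm thick, floor 3 mm. Origin: centre of the tray's underside (tab not counted); z up. The tab (50 mm wide, dark pad on top) sticks out 31 mm at the -x end. Two equal compartments, 75 x 120 mm (x, y) inside: next to the tab, centred at x = -39.5 mm; the other at x = +39.5 mm; y = 0
- magazine: fixed gravity magazine, white base, clear walls, 98 x 43 x 64 mm, open on top, with a stack of three slide cases. Origin: centre of its underside; z up; mouth faces its -x. Base top at 20 mm; shaft 92 x 35 mm inside. The front wall stops 16 mm above the base: only the bottom case can be drawn out, level along -x. A 22 mm wide lip, level with the base, runs 35 mm out of the mouth under it
- slide_case: the bottom case in the magazine, the one to take: flat grey plastic, 90 x 32 x 12 mm (x, y, z), 30 g, paper label on top. Origin: centre of its underside; x along its length. It starts on the magazine's base and lip, centred at the magazine's x = -36 mm, y = 0, with 32 mm of its -x end out of the mouth, the stack resting on the rest. Drawn about 60 mm along -x it is clear to lift
- spare_case: the top case of the stack (same kind, 90 x 32 x 12 mm, origin centre of underside), at the start 44 mm above the magazine's underside; when the bottom case is out it drops to 32 mm. It stays in the magazine, as does the like case between it and the bottom one
- bottle: amber bottle with white screw cap, upright, diameter 32 mm up to 42 mm, cap diameter 29 mm, 58 mm high in all, 60 g. Origin: centre of its underside; z up
- jar: squat specimen jar with a white screw lid, upright, body diameter 48 mm, lid diameter 52 mm from 31 to 45 mm height, 45 mm high in all, 50 g. Origin: centre of its underside; z up
- tape: roll of white tape lying flat, a rigid ring of outer diameter 54 mm, hole 32 mm, 24 mm high, 35 g. Origin: centre of its underside; z along the ring's axis
- pump_bottle: bystander: white hand-rub bottle with pump head and blue band, diameter 56 mm, 127 mm high, loose. Origin: centre of its underside
- tube_rack: bystander: white rack of capped blood tubes, 60 x 200 mm (x, y), 76 mm high, loose, beyond the work. Origin: centre of its underside
Not all that is in view belongs to the job. Leave any yellow look-alike of the slide_case alone. What is shaped like the tape but pink is not meant.

How it is judged:
By the outcome, as a careful person would: the job done as asked, in the order asked, and still so for the second after the job is handed in, with the robot touching nothing.
It also fails if it takes over 104 s, if anything falls off the work surface, if the arm or the gripper's body presses on something with over 40 N, if the wrist force passes 120 N, or if a joint passes its speed limit or range.

## Working session

There is one attempt and no reset: what is moved stays moved. The work goes in short steps, Python scripts to look and compute and a shell command to move; the robot and the scene stay as the last step left them, time stands still between calls to the robot, and variables do not carry over. Pictures are saved under pics/ and viewed, at most 15 in all, crops included, and the job is handed in when it is done.

```bash
mkdir -p pics
cat > h.py <<'E'
import numpy as np, cv2
from scipy.spatial.transform import Rotation as R
from workcell import robot
def save(f,n,crop=None,s=1):
    im=f["img"][:,:,::-1]
    if crop: im=im[crop[1]:crop[3],crop[0]:crop[2]]
    cv2.imwrite("pics/"+n+".png",cv2.resize(im,None,fx=s,fy=s,interpolation=cv2.INTER_CUBIC))
def cloud(f):
    fl=200/np.tan(np.radians(f["vertical_fov"])/2)
    d=f["depth"];v,u=np.mgrid[:400,:640]
    P=np.dstack([(u-f["cx"])*d/fl,(v-f["cy"])*d/fl,d])
    W=P@Rm(f).T+np.array(f["position"]); W[d==0]=np.nan
    return W
def Rm(f):
    o=np.array(f["orientation"],float)
    return o if o.shape==(3,3) else R.from_quat(o).as_matrix()
def proj(f,p):
    fl=200/np.tan(np.radians(f["vertical_fov"])/2)
    q=(np.array(p)-f["position"])@Rm(f)
    return q[0]/q[2]*fl+f["cx"],q[1]/q[2]*fl+f["cy"]
E
python3 - <<'E'
from h import *
np.set_printoptions(precision=1,suppress=True)
s=robot.sense();print(s["clock"],s["tcp_pos"],s["ee_rot"],robot.grip_point_offset,s["contact_force"],s["finger_gap"])
for n in("top","side"):
    f=robot.grab_frame(n);save(f,n+"0");print(n,f["position"],f["orientation"],f["vertical_fov"],f["cx"],f["cy"],f["shot"])
    for l in "large_tray tab_tray magazine slide_case spare_case bottle jar tape pump_bottle tube_rack".split():
        for r in robot.pinpoint(f,l)[:3]: print(l,np.array(r["centre"]),round(r["score"],2),np.array(proj(f,r["centre"])))
print(robot.sense()["clock"])
E
```

```text
0.0 [ 207.3 -615.4  230.4] [ 1.   0.2 -0.  -0. ] 18.700000000000003 [1.  0.  0.4] 0.9996009218409698
top [ 501.1 -101.8 1054.2] [ 0.7 -0.7  0.  -0. ] 56.154932166615495 315.8310459893558 196.03250234272966 1
large_tray [500.8 331.9  -3.4] 0.77 [170.  232.2]
magazine [ 477.6 -331.4   -1.9] 0.9 [405.7 243. ]
magazine [501.1 331.3  -5.2] 0.21 [170.4 232.1]
slide_case [ 441.5 -434.1   -3.9] 0.85 [442.9 256.5]
slide_case [607.6 190.3   3.8] 0.63 [220.4 194.8]
slide_case [ 449.3 -322.1   19.4] 0.42 [404.1 253.7]
spare_case [ 479.2 -328.9   43.2] 0.82 [408.4 242.8]
bottle [464.6 169.2   1.3] 0.57 [226.3 245.8]
bottle [ 551.7 -166.7   -0.4] 0.54 [346.5 215.8]
jar [609.  189.5   0.4] 0.59 [221.  194.5]
tape [ 657.6 -226.8   -1.3] 0.74 [367.8 178.7]
tape [ 549.8 -166.3   -1.3] 0.62 [346.3 216.5]
pump_bottle [ 587.9 -517.6    0.3] 0.65 [472.2 204.1]
tube_rack [800.4  26.2  -1.3] 0.72 [279.8 129.1]
side [ 318.8 -714.   861.9] [ 0.9 -0.2  0.1 -0.3] 52.59413707474977 317.4894140998941 202.75849742886828 2
large_tray [502.6 329.2  -1.5] 0.86 [230.8 140.3]
large_tray [ 480.8 -321.4   45.9] 0.75 [306.8 300.5]
tab_tray [568.1  19.7   0.6] 0.6 [285.6 197.4]
magazine [ 481.5 -334.6   -1.8] 0.9 [309.8 315.1]
slide_case [ 447.3 -323.2   19.4] 0.79 [293.6 312.6]
slide_case [ 438.5 -440.4   -4.1] 0.77 [312.2 366.4]
slide_case [ 479.7 -332.8   -1.1] 0.28 [308.8 314.6]
spare_case [ 482.2 -325.9   41.3] 0.62 [308.2 302.9]
spare_case [463.2 167.6  -1.3] 0.57 [234.4 175.7]
bottle [465.1 168.2   1.2] 0.46 [234.8 174.8]
jar [609.9 192.    3.5] 0.58 [276.8 155.4]
tape [ 653.3 -225.5   -5.4] 0.93 [352.9 252.9]
tape [ 548.5 -170.7   -3.2] 0.64 [306.9 250.8]
pump_bottle [ 573.9 -522.1    0.1] 0.6 [388.4 373.6]
tube_rack [796.1  23.5   0.7] 0.73 [355.  172.5]
tube_rack [608.9 191.7   2.4] 0.23 [276.6 155.8]
1.1
```

View pics/top0.png

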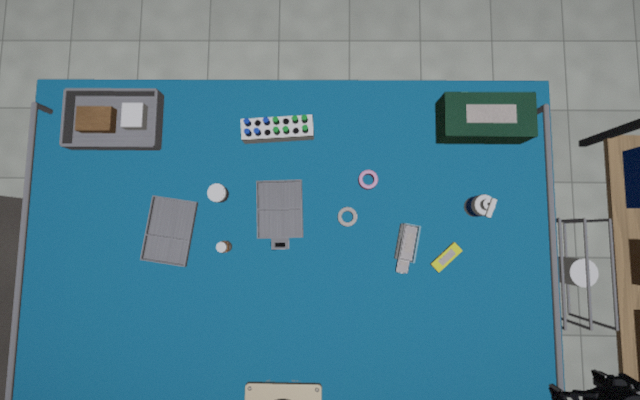

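View pics/side0.png

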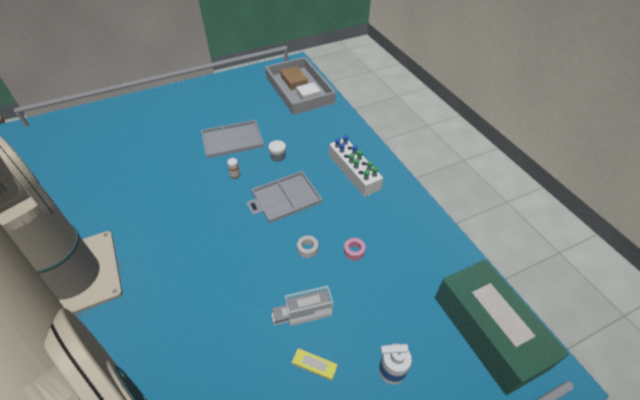

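```bash
cat >> h.py <<'E'
def plane(f,uv,z):
    fl=200/np.tan(np.radians(f["vertical_fov"])/2)
    uv=np.atleast_2d(uv).astype(float)
    d=np.c_[(uv[:,0]-f["cx"])/fl,(uv[:,1]-f["cy"])/fl,np.ones(len(uv))]@Rm(f).T
    p=np.array(f["position"]);return p+d*((z-p[2])/d[:,2])[:,None]
def blobs(f,amin=60):
    hsv=cv2.cvtColor(f["img"],cv2.COLOR_RGB2HSV)
    m=~((hsv[...,0]>90)&(hsv[...,0]<112)&(hsv[...,1]>140))
    n,L,st,c=cv2.connectedComponentsWithStats(m.astype(np.uint8))
    return [(L==i,st[i],c[i]) for i in range(1,n) if amin<st[i][4]<6000]
E
python3 - <<'E'
from h import *
np.set_printoptions(precision=1,suppress=True)
f=robot.grab_frame("top");W=cloud(f)
save(f,"crop0",(380,200,480,290),6)
for n in ("top","side"):
    f=robot.grab_frame(n);W=cloud(f);print(n)
    for m,st,c in blobs(f):
        z=W[...,2][m];zt=np.nanpercentile(z,90)
        v,u=np.nonzero(m)
        zz=14 if st[4]>800 else zt
        P=plane(f,np.c_[u,v],zz)[:,:2].astype(np.float32)
        r=cv2.minAreaRect(P)
        Wm=W[m]; hi=Wm[Wm[:,2]>zt-5]
        print(st,"z90 %.1f"%zt,"rect",np.array(r[0]),np.array(r[1]),"%.1f"%r[2],"top mean",np.nanmean(hi,0),"mean",P.mean(0))
E
```

```text
top
[ 240  114   75   31 1860] z90 73.6 rect [797.2  33.6] [ 78.2 210.4] 3.8 top mean [792.1   8.6  75.8] mean [796.8  29.7]
[358 169  21  21 285] z90 25.9 rect [ 652.7 -224.1] [55.1 55.9] 90.0 top mean [ 652.8 -223.3   24.3] mean [ 652.6 -223.8]
[ 256  179   48   71 3013] z90 14.2 rect [555.1  20.5] [195.1 130.8] 1.5 top mean [538.6  22.5  14.2] mean [562.4  21.2]
[206 183  23  20 356] z90 47.8 rect [609.5 187.5] [51.9 60.3] 0.5 top mean [608.5 191.4  46. ] mean [609.1 187.7]
[ 139  195   59   72 3201] z90 13.5 rect [505.8 328.9] [134.6 185.2] 82.0 top mean [499.4 332.8  13.9] mean [505.  328.9]
[464 194  34  25 563] z90 126.3 rect [ 575.  -487.5] [79.8 58.6] 84.5 top mean [ 568.8 -512.5  126.3] mean [ 574.3 -490.8]
[337 206  21  21 264] z90 26.3 rect [ 550.  -166.4] [54.7 54.7] 0.5 top mean [ 547.9 -165.8   24.4] mean [ 549.6 -166.7]
[ 394  223   28   51 1016] z90 63.4 rect [ 464.1 -329. ] [ 60.6 139.8] 78.8 top mean [ 479.4 -325.2   62.7] mean [ 469.3 -330.1]
[215 240  17  14 184] z90 59.9 rect [464.7 162.8] [34.1 42.5] 1.9 top mean [462.8 169.7  58.3] mean [465.1 162.2]
[430 241 
[... 871 characters left out ...]
 -174.5] [73.  55.6] 64.7 top mean [ 550.4 -169.5   24. ] mean [ 547.7 -175.7]
[343 237  24  25 462] z90 25.6 rect [ 651.  -233.8] [72.8 57.7] 62.2 top mean [ 653.8 -227.2   24.3] mean [ 650.4 -232.7]
[ 271  285   63   42 1855] z90 63.0 rect [ 471.5 -314.6] [ 81.4 146.8] 79.5 top mean [ 481.9 -328.6   62.4] mean [ 475.5 -317.2]
[ 378  343   35   43 1105] z90 126.8 rect [ 594.5 -512.2] [91.9 68. ] 53.8 top mean [ 570.  -516.1  126.7] mean [ 594.7 -510.2]
[291 347  48  35 914] z90 13.9 rect [ 441.7 -442.2] [40.6 95.4] 42.4 top mean [ 443.2 -441.2   12.1] mean [ 442.2 -442.9]
[536 380  39  20 378] z90 69.3 rect [ 815.2 -699.8] [83.6 18.4] 0.0 top mean [ 820.8 -698.5   67.5] mean [ 820.7 -698.8]
```

View pics/crop0.png

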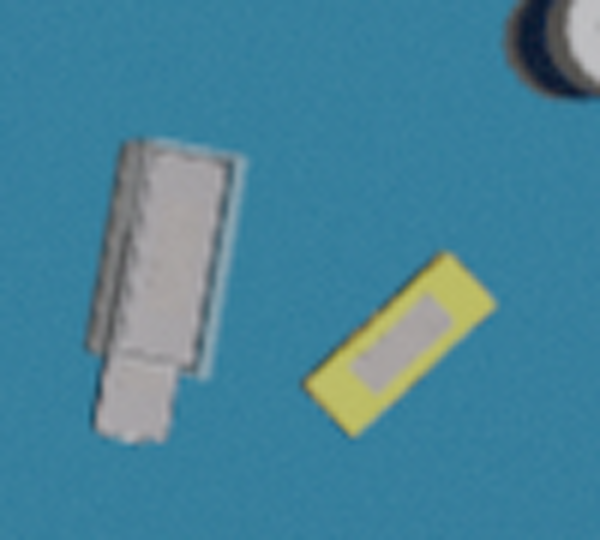

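Run:
```python
from h import *
np.set_printoptions(precision=2,suppress=True)
f=robot.grab_frame("top");g=robot.grab_frame("side")
im=cv2.resize(f["img"][170:275,130:320],None,fx=4,fy=4,interpolation=cv2.INTER_CUBIC).astype(float)
im=np.clip((im-60)*1.8,0,255)
cv2.imwrite("pics/trays.png",im[...,::-1].astype(np.uint8))
s=robot.sense();M=R.from_quat(s["ee_rot"]).as_matrix();print(s["ee_rot"],M)
C=[]
for n,h in(("top",f),("side",g)):
    W=cloud(h)
    for nm,c,r,z in(("magtop",(479,-327),65,(48,72)),("mag56",(479,-327),65,(50,59)),("end",(415,-316),26,(26,38))):
        m=(np.hypot(W[...,0]-c[0],W[...,1]-c[1])<r)&(W[...,2]>z[0])&(W[...,2]<z[1])
        P=W[m][:,:2].astype(np.float32)
        if len(P)>10:
            r_=cv2.minAreaRect(P);w,v=np.linalg.eigh(np.cov(P.T));a=np.degrees(np.arctan(v[1,1]/v[0,1]))
            print(n,nm,len(P),P.mean(0),r_,"pca %.1f"%a)
# raster fit of tray rims: 
def fit(h,W,c,L):
    pass
from scipy.optimize import least_squares
for n,h in(("top",f),("side",g)):
    hsv=cv2.cvtColor(h["img"],cv2.COLOR_RGB2HSV)
    for nm,c in(("large",(502,330)),("tab",(570,20)),("mag",(470,-329))):
        b=[x for x in blobs(h) if np.hypot(*(np.array(proj(h,(*c,5)))-x[2]))<14][0]
        cn=max(cv2.findContours(b[0].astype(np.uint8),0,2)[0],key=cv2.contourArea)
        q=cv2.approxPolyDP(cn,3 if nm!="mag" else 2,True)[:,0]
        print(n,nm,q.tolist());print(plane(h,q,14)[:,:2])
```

```text
[0.99 0.16 0.   0.  ] [[ 0.95  0.32  0.  ]
 [ 0.32 -0.95 -0.  ]
 [ 0.    0.   -1.  ]]
top magtop 660 [ 479.24 -325.44] ((479.2732238769531, -325.56475830078125), (43.961673736572266, 97.72136688232422), 79.11353302001953) pca -11.3
top mag56 440 [ 479.14 -325.54] ((479.2364807128906, -323.75506591796875), (40.55336380004883, 93.46812438964844), 79.29055786132812) pca -10.9
top end 146 [ 415.4  -312.61] ((417.22088623046875, -314.2730407714844), (33.47367858886719, 34.60192108154297), 78.82454681396484) pca -88.0
side magtop 973 [ 481.66 -328.55] ((482.1536865234375, -327.7986755371094), (45.803611755371094, 98.15119934082031), 79.6555404663086) pca -10.6
side mag56 639 [ 481.47 -327.84] ((481.02911376953125, -328.9381408691406), (42.53453063964844, 96.21194458007812), 79.36479187011719) pca -11.3
side end 214 [ 418.   -317.15] ((418.5667724609375, -314.9610900878906), (34.10209274291992, 32.197818756103516), 79.79029846191406) pca 65.6
top large [[152, 195], [139, 259], [184, 267], [197, 202]]
[[604.45 380.87]
 [426.13 407.49]
 [405.81 281.05]
 [585.8  252.59]]
top tab [[256, 180], [
[... 468 characters left out ...]
-370.56]]
side large [[256, 120], [201, 129], [206, 157], [263, 147]]
[[607.91 375.49]
 [427.69 407.47]
 [406.57 267.28]
 [581.37 236.12]]
side tab [[322, 198], [300, 170], [251, 188], [254, 197], [246, 204], [252, 214], [262, 212], [271, 223], [319, 204]]
[[655.87 -37.38]
 [645.21  91.57]
 [488.5   84.12]
 [484.65  47.63]
 [455.9   32.43]
 [458.99  -8.67]
 [485.94 -13.6 ]
 [494.37 -59.66]
 [638.66 -53.88]]
side mag [[328, 285], [285, 294], [285, 303], [271, 308], [273, 324], [288, 322], [292, 326], [330, 317], [333, 300]]
[[ 548.94 -291.07]
 [ 448.25 -269.47]
 [ 439.57 -290.57]
 [ 406.21 -288.45]
 [ 396.46 -325.98]
 [ 428.11 -335.82]
 [ 432.47 -348.14]
 [ 517.28 -365.01]
 [ 542.09 -330.77]]
```

View pics/trays.png

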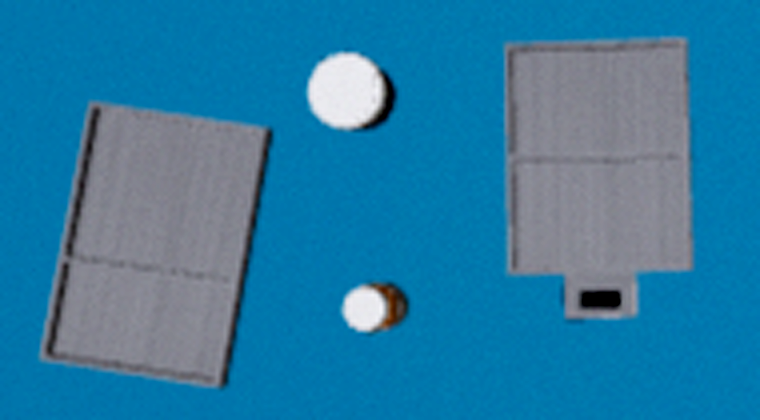

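```bash
cat > go.py <<'E'
import sys
from h import *
np.set_printoptions(precision=1,suppress=True)
s=robot.sense();M=R.from_quat(s["ee_rot"]).as_matrix();p=np.array(s["tcp_pos"])
print("t",s["clock"],"tcp",p,"yaw %.1f"%np.degrees(np.arctan2(M[1,0],M[0,0])),"tilt",M[:,2],"F",np.array(s["contact_force"]),"gap",round(s["finger_gap"],2),"gf",round(s["grasp_force"],1))
a=list(map(float,sys.argv[1:]))
for i in range(0,len(a),3): print("to",a[i:i+3],"offset",M.T@(np.array(a[i:i+3])-p))
E
python3 -m creep '[{"offset":[0,0,0],"roll":7.4,"claw":1},{"offset":[0,0,0],"roll":7.4,"claw":1},{"offset":[0,0,0],"roll":7.4,"claw":1},{"offset":[0,0,0],"roll":7.4,"claw":1},{"offset":[0,0,0],"roll":0,"claw":1}]' 40
python3 go.py 416.7 -314.6 130
```

```text
clock: 1.85
tcp_pos: [207.6, -616.0, 231.3]
ee_rot: [0.995, -0.096, -0.0, 0.0]
contact_force: [-1.1, 0.1, 0.1]
finger_gap: 1.001
grasp_force: 0.0
t 1.85 tcp [ 207.6 -616.   231.3] yaw -11.0 tilt [-0. -0. -1.] F [-1.1  0.1  0.1] gap 1.0 gf 0.0
to [416.7, -314.6, 130.0] offset [ 147.8 -335.8  101.2]
```

```bash
python3 -m creep '[{"offset":[15,-34,8],"roll":0,"claw":1},{"offset":[15,-34,8],"roll":0,"claw":1},{"offset":[15,-34,8],"roll":0,"claw":1},{"offset":[15,-34,8],"roll":0,"claw":1},{"offset":[15,-34,10],"roll":0,"claw":1},{"offset":[15,-34,10],"roll":0,"claw":1},{"offset":[15,-34,10],"roll":0,"claw":1},{"offset":[15,-34,12],"roll":0,"claw":1},{"offset":[14,-32,12],"roll":0,"claw":1},{"offset":[14,-32,12],"roll":0,"claw":1}]'
python3 go.py 416.7 -314.6 8
python3 - <<'E'
from h import *
f=robot.grab_frame("side");save(f,"s1",(230,230,390,350),5)
E
```

```text
clock: 2.85
tcp_pos: [417.9, -313.2, 133.1]
ee_rot: [0.996, -0.094, 0.0, 0.0]
contact_force: [0.2, 0.1, -0.3]
finger_gap: 0.998
grasp_force: 0.0
t 2.85 tcp [ 417.9 -313.2  133.1] yaw -10.8 tilt [ 0. -0. -1.] F [ 0.2  0.1 -0.3] gap 1.0 gf 0.0
to [416.7, -314.6, 8.0] offset [ -1.    1.6 125.1]
```

View pics/s1.png

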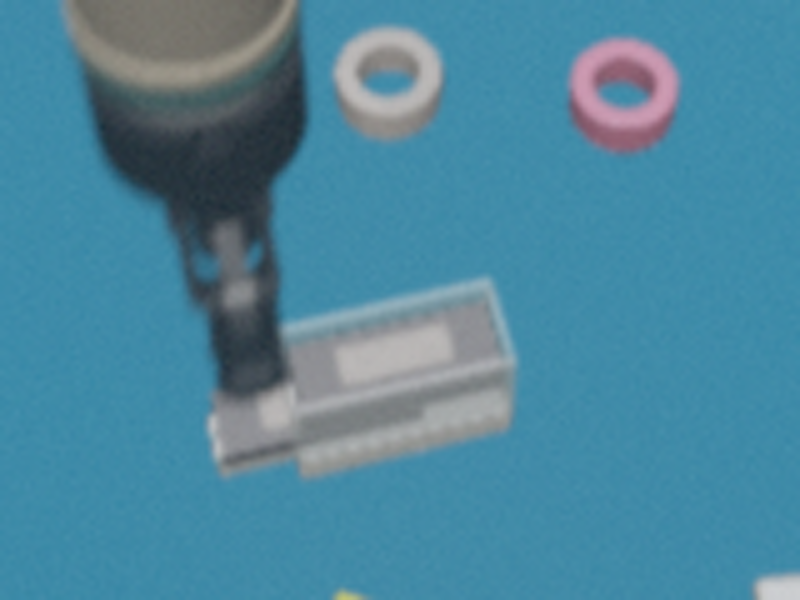

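The side crop shows the gripper above the case's protruding end (crop 255,420), clear of the magazine. Descend and close.

```bash
python3 -m creep '[{"offset":[-1,1.5,20],"roll":0,"claw":1},{"offset":[0,0,25],"roll":0,"claw":1},{"offset":[0,0,25],"roll":0,"claw":1},{"offset":[0,0,20],"roll":0,"claw":1},{"offset":[0,0,15],"roll":0,"claw":1},{"offset":[0,0,10],"roll":0,"claw":1},{"offset":[0,0,8],"roll":0,"claw":1},{"offset":[0,0,0],"roll":0,"claw":1}]'
python3 -m creep '[{"offset":[0,0,0],"roll":0,"claw":-0.2},{"offset":[0,0,0],"roll":0,"claw":-0.2},{"offset":[0,0,0],"roll":0,"claw":-0.5},{"offset":[0,0,0],"roll":0,"claw":-1},{"offset":[0,0,0],"roll":0,"claw":-1},{"offset":[0,0,0],"roll":0,"claw":-1},{"offset":[0,0,0],"roll":0,"claw":-1}]' 50
python3 go.py
```

```text
clock: 3.7
tcp_pos: [415.3, -315.6, 9.7]
ee_rot: [0.995, -0.095, -0.0, -0.0]
contact_force: [-0.7, 1.1, -0.3]
finger_gap: 1.002
grasp_force: 0.0
clock: 4.4
tcp_pos: [415.9, -315.9, 11.0]
ee_rot: [0.995, -0.096, 0.0, 0.0]
contact_force: [-1.0, 0.6, 6.2]
finger_gap: 0.362
grasp_force: 49.8
t 4.4 tcp [ 415.9 -315.9   11. ] yaw -11.0 tilt [ 0. -0. -1.] F [-1.   0.6  6.2] gap 0.36 gf 49.8
```

```bash
python3 -m creep '[{"offset":[-4,0,0],"roll":0,"claw":-1},{"offset":[-8,0,0],"roll":0,"claw":-1},{"offset":[-8,0,0],"roll":0,"claw":-1},{"offset":[-8,0,0],"roll":0,"claw":-1},{"offset":[-8,0,0],"roll":0,"claw":-1},{"offset":[-8,0,0],"roll":0,"claw":-1},{"offset":[-8,0,0],"roll":0,"claw":-1},{"offset":[-8,0,0],"roll":0,"claw":-1},{"offset":[-6,0,0],"roll":0,"claw":-1},{"offset":[0,0,0],"roll":0,"claw":-1}]'
python3 - <<'E'
from h import *
f=robot.grab_frame("side");save(f,"s2",(230,250,390,370),5)
E
```

```text
clock: 5.4
tcp_pos: [350.3, -302.6, 10.4]
ee_rot: [0.995, -0.097, -0.002, -0.001]
contact_force: [0.6, -0.2, 6.3]
finger_gap: 0.364
grasp_force: 50.2
```

View pics/s2.png

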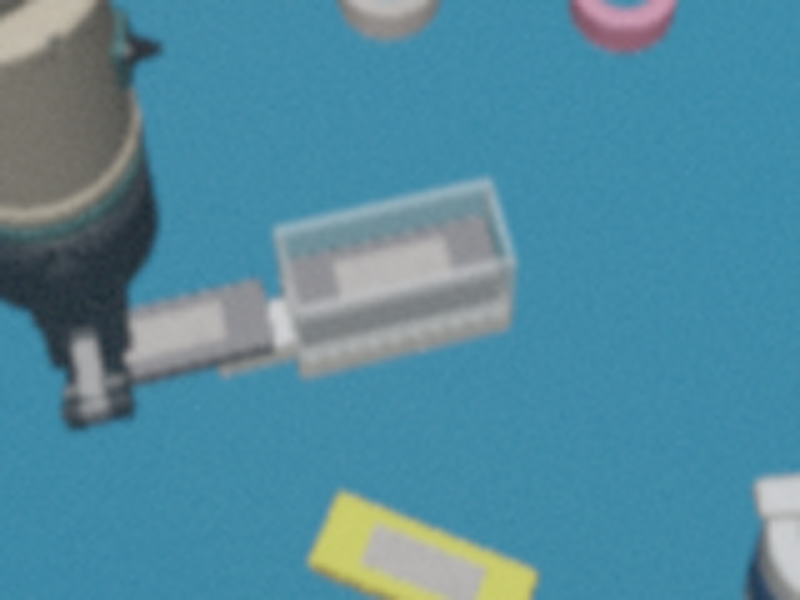

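```bash
python3 -m creep '[{"offset":[0,0,-4],"roll":0,"claw":-1},{"offset":[0,0,-10],"roll":0,"claw":-1},{"offset":[0,0,-20],"roll":0,"claw":-1},{"offset":[0,0,-25],"roll":0,"claw":-1},{"offset":[0,0,-25],"roll":0,"claw":-1},{"offset":[0,0,-25],"roll":0,"claw":-1},{"offset":[0,0,-25],"roll":0,"claw":-1},{"offset":[0,0,-20],"roll":0,"claw":-1},{"offset":[0,0,0],"roll":-2.4,"claw":-1},{"offset":[0,0,0],"roll":0,"claw":-1}]'
python3 go.py 450 0 165 510.4 330.2 165
python3 - <<'E'
from h import *
f=robot.grab_frame("top");W=cloud(f)
P=W[(W[...,0]>372)&(W[...,0]<455)&(W[...,1]>-345)&(W[...,1]<-270)&(W[...,2]>145)&(W[...,2]<200)]
print(len(P),P.mean(0),cv2.minAreaRect(P[:,:2].astype(np.float32)),np.linalg.lstsq(np.c_[P[:,:2]-P.mean(0)[:2],np.ones(len(P))],P[:,2],rcond=None)[0])
E
```

```text
clock: 6.45
tcp_pos: [351.5, -302.4, 164.8]
ee_rot: [0.997, -0.075, -0.001, -0.001]
contact_force: [-0.3, -0.1, -0.8]
finger_gap: 0.362
grasp_force: 49.5
t 6.45 tcp [ 351.5 -302.4  164.8] yaw -8.6 tilt [-0.  0. -1.] F [-0.3 -0.1 -0.8] gap 0.36 gf 49.5
to [450.0, 0.0, 165.0] offset [  52.2 -313.7    0.4]
to [510.4, 330.2, 165.0] offset [  62.6 -649.2    1.2]
362 [ 398.58362248 -305.48955329  185.32523778] ((397.7572021484375, -306.6279602050781), (32.39258575439453, 54.76249694824219), 81.64089965820312) [-1.92881209e-02 -5.86911089e-02  1.85325238e+02]
```

```bash
python3 -m creep '[{"offset":[6,-20,0],"roll":0,"claw":-1},{"offset":[6,-34,0],"roll":0,"claw":-1},{"offset":[6,-34,0],"roll":0,"claw":-1},{"offset":[6,-34,0],"roll":0,"claw":-1},{"offset":[6,-34,0],"roll":0,"claw":-1},{"offset":[6,-34,0],"roll":0,"claw":-1},{"offset":[6,-34,0],"roll":0,"claw":-1},{"offset":[5,-34,0],"roll":0,"claw":-1},{"offset":[5,-34,0],"roll":0,"claw":-1},{"offset":[0,-20,0],"roll":0,"claw":-1}]'
python3 -m creep '[{"offset":[0,0,0],"roll":-8,"claw":-1},{"offset":[0,0,0],"roll":-8.5,"claw":-1},{"offset":[0,0,0],"roll":-8.5,"claw":-1},{"offset":[0,0,0],"roll":-8.5,"claw":-1},{"offset":[0,0,0],"roll":-8.5,"claw":-1},{"offset":[0,0,0],"roll":-8.5,"claw":-1},{"offset":[0,0,0],"roll":-8.5,"claw":-1},{"offset":[0,0,0],"roll":-8.5,"claw":-1},{"offset":[0,0,0],"roll":-8.5,"claw":-1},{"offset":[0,0,0],"roll":-8.5,"claw":-1}]'
python3 go.py 473.5 253.4 165
python3 -c "
from workcell import robot;print(robot.sense()['joint_positions'])"
```

```text
clock: 7.5
tcp_pos: [450.1, 0.3, 163.8]
ee_rot: [0.997, -0.074, -0.002, -0.001]
contact_force: [0.3, -0.3, -0.2]
finger_gap: 0.363
grasp_force: 49.6
clock: 8.5
tcp_pos: [449.0, -2.8, 163.9]
ee_rot: [0.787, 0.617, -0.001, -0.002]
contact_force: [0.1, -0.4, 0.1]
finger_gap: 0.361
grasp_force: 49.5
t 8.5 tcp [449.   -2.8 163.9] yaw 76.2 tilt [-0.  0. -1.] F [ 0.1 -0.4  0.1] gap 0.36 gf 49.5
to [473.5, 253.4, 165.0] offset [254.6 -37.4  -0.9]
[-0.16060652  0.46227871  0.14659233  2.12778997 -0.1249789   0.56377443
 -0.16426354]
```

```bash
python3 -m creep '[{"offset":[0,0,0],"roll":-5.2,"claw":-1},{"offset":[20,-2,0],"roll":0,"claw":-1},{"offset":[35,-2,0],"roll":0,"claw":-1},{"offset":[36,-2,0],"roll":0,"claw":-1},{"offset":[36,-2,0],"roll":0,"claw":-1},{"offset":[36,-2,0],"roll":0,"claw":-1},{"offset":[36,-2,0],"roll":0,"claw":-1},{"offset":[36,-2,0],"roll":0,"claw":-1},{"offset":[22,0,0],"roll":0,"claw":-1},{"offset":[0,0,0],"roll":0,"claw":-1}]'
python3 -m creep '[{"offset":[0,0,15],"roll":0,"claw":-1},{"offset":[0,0,25],"roll":0,"claw":-1},{"offset":[0,0,25],"roll":0,"claw":-1},{"offset":[0,0,25],"roll":0,"claw":-1},{"offset":[0,0,20],"roll":0,"claw":-1},{"offset":[0,0,15],"roll":0,"claw":-1},{"offset":[0,0,10],"roll":0,"claw":-1},{"offset":[0,0,0],"roll":0,"claw":-1}]'
python3 go.py 473.5 253.4 8
python3 - <<'E'
from h import *
f=robot.grab_frame("side");save(f,"s3",(180,100,320,205),5)
E
```

```text
clock: 9.5
tcp_pos: [475.2, 257.3, 163.9]
ee_rot: [0.758, 0.652, -0.0, -0.002]
contact_force: [-0.1, -0.4, -1.0]
finger_gap: 0.368
grasp_force: 49.6
clock: 10.3
tcp_pos: [474.8, 252.1, 28.5]
ee_rot: [0.76, 0.65, -0.002, -0.001]
contact_force: [-1.0, 0.1, -1.1]
finger_gap: 0.366
grasp_force: 49.5
t 10.3 tcp [474.8 252.1  28.5] yaw 81.0 tilt [-0. -0. -1.] F [-1.   0.1 -1.1] gap 0.37 gf 49.5
to [473.5, 253.4, 8.0] offset [ 1.1 -1.4 20.5]
```

View pics/s3.png

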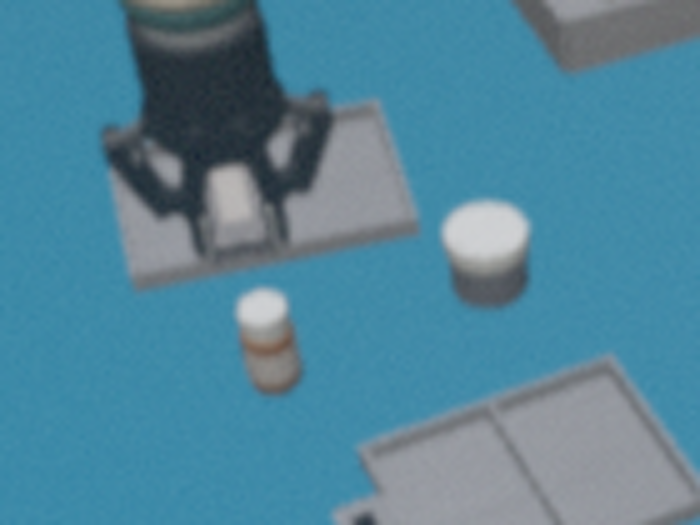

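```bash
python3 -m creep '[{"offset":[0,0,8],"roll":0,"claw":-1},{"offset":[0,0,7],"roll":0,"claw":-1},{"offset":[0,0,4],"roll":0,"claw":-1},{"offset":[0,0,2],"roll":0,"claw":-1},{"offset":[0,0,1],"roll":0,"claw":-1},{"offset":[0,0,0],"roll":0,"claw":-1},{"offset":[0,0,0],"roll":0,"claw":-1}]'
```

```text
clock: 11.05
tcp_pos: [476.2, 253.9, 8.0]
ee_rot: [0.76, 0.65, 0.0, -0.001]
contact_force: [0.3, 0.1, -0.6]
finger_gap: 0.363
grasp_force: 49.5
```

```bash
python3 -m creep '[{"offset":[0,0,1],"roll":0,"claw":-1},{"offset":[0,0,1],"roll":0,"claw":-1},{"offset":[0,0,0],"roll":0,"claw":-1}]'
python3 -m creep '[{"offset":[0,0,0.7],"roll":0,"claw":-1},{"offset":[0,0,0],"roll":0,"claw":-1}]'
```

```text
clock: 11.35
tcp_pos: [476.0, 253.9, 5.8]
ee_rot: [0.76, 0.65, -0.0, -0.001]
contact_force: [0.2, 0.2, 0.1]
finger_gap: 0.365
grasp_force: 49.5
clock: 11.55
tcp_pos: [476.1, 253.9, 5.1]
ee_rot: [0.76, 0.65, -0.0, -0.001]
contact_force: [-0.2, 0.7, -1.1]
finger_gap: 0.359
grasp_force: 49.5
```

```bash
python3 -m creep '[{"offset":[0,0,0.7],"roll":0,"claw":-1},{"offset":[0,0,0],"roll":0,"claw":-1}]'
python3 -m creep '[{"offset":[0,0,0.7],"roll":0,"claw":-1},{"offset":[0,0,0],"roll":0,"claw":-1}]'
```

```text
clock: 11.75
tcp_pos: [476.1, 253.9, 5.0]
ee_rot: [0.76, 0.65, 0.0, -0.001]
contact_force: [-0.8, -0.1, 5.3]
finger_gap: 0.362
grasp_force: 50.2
clock: 11.95
tcp_pos: [476.1, 253.9, 4.8]
ee_rot: [0.76, 0.65, 0.0, -0.001]
contact_force: [-2.2, -0.6, 10.7]
finger_gap: 0.363
grasp_force: 50.9
```

```bash
python3 -m creep '[{"offset":[0,0,0],"roll":0,"claw":0.0},{"offset":[0,0,0],"roll":0,"claw":0.0},{"offset":[0,0,0],"roll":0,"claw":0.0},{"offset":[0,0,-5],"roll":0,"claw":0.0},{"offset":[0,0,-4.5],"roll":0,"claw":0.0},{"offset":[0,0,0],"roll":0,"claw":0.0}]'
python3 - <<'E'
from h import *
f=robot.grab_frame("side");save(f,"s4",(190,110,290,190),6)
E
```

```text
clock: 12.55
tcp_pos: [476.6, 254.1, 14.0]
ee_rot: [0.76, 0.65, 0.001, -0.001]
contact_force: [0.4, 0.1, -0.1]
finger_gap: 0.504
grasp_force: 0.0
```

View pics/s4.png

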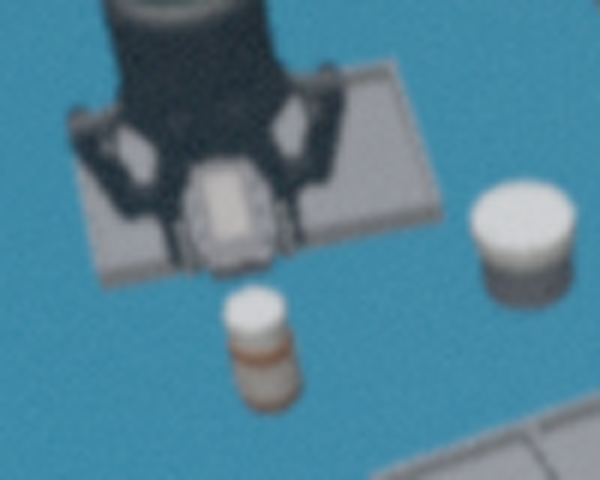

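The case rests level on the walls between the open fingers (crop 230,215). Regrip at the tips and lift.

```bash
python3 -m creep '[{"offset":[0,0,0],"roll":0,"claw":-0.3},{"offset":[0,0,0],"roll":0,"claw":-1},{"offset":[0,0,0],"roll":0,"claw":-1},{"offset":[0,0,0],"roll":0,"claw":-1},{"offset":[0,0,-3],"roll":0,"claw":-1},{"offset":[0,0,-8],"roll":0,"claw":-1},{"offset":[0,0,-12],"roll":0,"claw":-1},{"offset":[0,0,-12],"roll":0,"claw":-1},{"offset":[0,0,0],"roll":0,"claw":-1}]' 50
python3 go.py 544 296.7 50
python3 - <<'E'
from h import *
f=robot.grab_frame("top");W=cloud(f)
b=(W[...,0]>440)&(W[...,0]<515)&(W[...,1]>265)&(W[...,1]<350)&(W[...,2]>35)&(W[...,2]<90)
P=W[b];print(len(P),P.mean(0),cv2.minAreaRect(P[:,:2].astype(np.float32)),np.linalg.lstsq(np.c_[P[:,:2]-P.mean(0)[:2],np.ones(len(P))],P[:,2],rcond=None)[0])
# cross wall & rim of tray in top view, rim heights
b=(abs(W[...,0]-505)<110)&(abs(W[...,1]-331)<90)&(W[...,2]>7)&(W[...,2]<20)
print(cv2.minAreaRect(W[b][:,:2].astype(np.float32)))
E
```

```text
clock: 13.5
tcp_pos: [477.4, 254.5, 50.4]
ee_rot: [0.76, 0.65, 0.002, -0.001]
contact_force: [0.4, -0.2, -0.3]
finger_gap: 0.356
grasp_force: 49.7
t 13.5 tcp [477.4 254.5  50.4] yaw 81.1 tilt [ 0.  0. -1.] F [ 0.4 -0.2 -0.3] gap 0.36 gf 49.7
to [544.0, 296.7, 50.0] offset [52.  59.2  0.6]
0 [nan nan nan] ((0.0, 0.0), (0.0, 0.0), 0.0) [0. 0. 0.]
((504.675537109375, 331.27874755859375), (130.2383270263672, 181.81871032714844), 81.99174499511719)<stdin>:4: RuntimeWarning: Mean of empty slice.
  ret = um.true_divide(
```

```bash
python3 - <<'E'
from h import *
np.set_printoptions(precision=3,suppress=True)
f=robot.grab_frame("side");W=cloud(f)
b=(W[...,0]>455)&(W[...,0]<510)&(W[...,1]>225)&(W[...,1]<350)&(W[...,2]>45)&(W[...,2]<75)
P=W[b];print(len(P),P.min(0),P.max(0),P.mean(0),np.linalg.lstsq(np.c_[P[:,:2]-P.mean(0)[:2],np.ones(len(P))],P[:,2],rcond=None)[0])
save(f,"s5",(190,100,290,180),6)
E
python3 go.py 534.6 297 50
```

```text
241 [455.023 237.417  50.394] [504.879 325.306  74.763] [481.743 269.955  61.778] [ 0.043  0.013 61.778]
t 13.6 tcp [476.5 254.1  49. ] yaw 81.1 tilt [-0.  0. -1.] F [-0.7  0.1 -0.7] gap 0.36 gf 49.7
to [534.6, 297.0, 50.0] offset [51.4 50.8 -1. ]
```

View pics/s5.png

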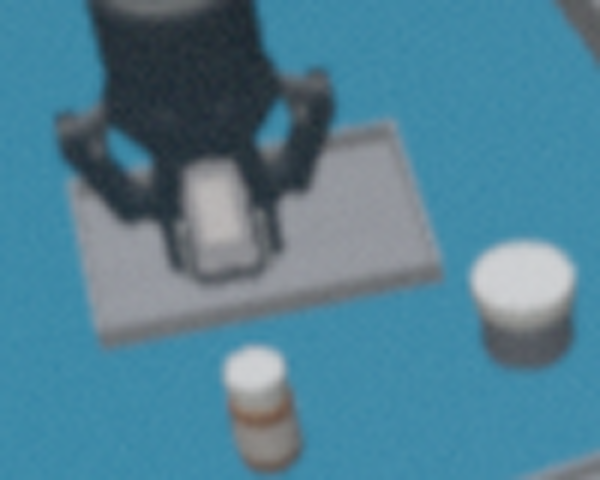

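```bash
python3 -m creep '[{"offset":[12.5,12.7,0],"roll":0,"claw":-1},{"offset":[13,12.7,0],"roll":0,"claw":-1},{"offset":[13,12.7,0],"roll":0,"claw":-1},{"offset":[13,12.7,0],"roll":0,"claw":-1},{"offset":[0,0,10],"roll":0,"claw":-1},{"offset":[0,0,15],"roll":0,"claw":-1},{"offset":[0,0,10],"roll":0,"claw":-1},{"offset":[0,0,6],"roll":0,"claw":-1},{"offset":[0,0,2],"roll":0,"claw":-1},{"offset":[0,0,0],"roll":0,"claw":-1}]'
python3 go.py 534.6 297 3
```

```text
clock: 14.6
tcp_pos: [533.8, 296.5, 4.8]
ee_rot: [0.76, 0.65, -0.001, -0.001]
contact_force: [-0.3, 0.3, -1.1]
finger_gap: 0.36
grasp_force: 49.7
t 14.6 tcp [533.8 296.5   4.8] yaw 81.1 tilt [-0.  0. -1.] F [-0.3  0.3 -1.1] gap 0.36 gf 49.7
to [534.6, 297.0, 3.0] offset [0.6 0.7 1.8]
```

```bash
python3 -m creep '[{"offset":[0,0.7,1],"roll":0,"claw":-1},{"offset":[0,0,0],"roll":0,"claw":-1}]'
python3 -m creep '[{"offset":[0,0,0.7],"roll":0,"claw":-1},{"offset":[0,0,0],"roll":0,"claw":-1}]'
python3 -m creep '[{"offset":[0,0,0.7],"roll":0,"claw":-1},{"offset":[0,0,0],"roll":0,"claw":-1}]'
```

```text
clock: 14.8
tcp_pos: [535.3, 296.9, 4.7]
ee_rot: [0.76, 0.65, 0.0, -0.001]
contact_force: [-0.3, -0.4, -0.1]
finger_gap: 0.36
grasp_force: 49.7
clock: 15.0
tcp_pos: [535.0, 296.9, 3.8]
ee_rot: [0.76, 0.65, 0.0, -0.001]
contact_force: [0.3, 0.7, -0.6]
finger_gap: 0.358
grasp_force: 49.7
clock: 15.2
tcp_pos: [534.9, 296.8, 2.8]
ee_rot: [0.76, 0.65, -0.0, -0.001]
contact_force: [-0.2, 0.5, -0.1]
finger_gap: 0.359
grasp_force: 49.7
```

```bash
python3 -m creep '[{"offset":[0,0,0.6],"roll":0,"claw":-1},{"offset":[0,0,0],"roll":0,"claw":-1}]'
python3 -m creep '[{"offset":[0,0,0.5],"roll":0,"claw":-1},{"offset":[0,0,0],"roll":0,"claw":-1}]'
```

```text
clock: 15.4
tcp_pos: [534.9, 296.8, 2.8]
ee_rot: [0.76, 0.65, 0.0, -0.001]
contact_force: [-1.9, -1.6, 4.1]
finger_gap: 0.359
grasp_force: 53.0
clock: 15.6
tcp_pos: [534.9, 296.8, 2.7]
ee_rot: [0.76, 0.65, 0.0, -0.001]
contact_force: [-3.0, -1.5, 8.7]
finger_gap: 0.357
grasp_force: 54.6
```

```bash
python3 -m creep '[{"offset":[0,0,0],"roll":0,"claw":-0.1},{"offset":[0,0,0],"roll":0,"claw":0.05},{"offset":[0,0,0],"roll":0,"claw":0.05},{"offset":[0,0,-4],"roll":0,"claw":0.05},{"offset":[0,0,-15],"roll":0,"claw":0.05},{"offset":[0,0,-25],"roll":0,"claw":0.05},{"offset":[0,0,-25],"roll":0,"claw":0.05},{"offset":[0,0,-25],"roll":0,"claw":0.4},{"offset":[0,0,-25],"roll":0,"claw":0.4},{"offset":[0,0,0],"roll":0,"claw":0.4}]' 40
python3 go.py 464.3 168.5 120
python3 - <<'E'
from h import *
f=robot.grab_frame("side");save(f,"s6",(190,100,310,190),6)
E
```

```text
clock: 16.6
tcp_pos: [537.7, 297.8, 125.5]
ee_rot: [0.76, 0.65, 0.004, -0.0]
contact_force: [0.9, 0.4, 0.8]
finger_gap: 0.699
grasp_force: 0.0
t 16.6 tcp [537.7 297.8 125.5] yaw 81.1 tilt [ 0.  0. -1.] F [0.9 0.4 0.8] gap 0.7 gf 0.0
to [464.3, 168.5, 120.0] offset [-139.2  -52.5    4.4]
```

View pics/s6.png

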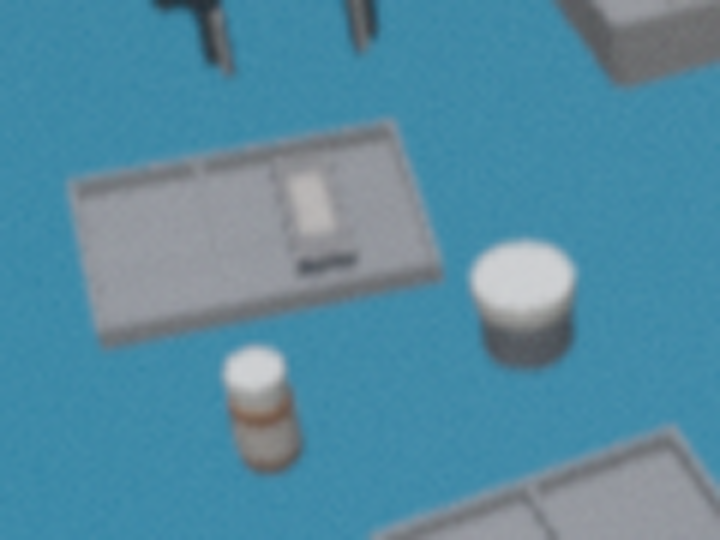

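```bash
python3 -m creep '[{"offset":[-24,-9,0],"roll":0,"claw":1},{"offset":[-29,-11,0],"roll":0,"claw":1},{"offset":[-29,-11,0],"roll":0,"claw":1},{"offset":[-29,-11,0],"roll":0,"claw":1},{"offset":[-28,-10.5,0],"roll":0,"claw":1},{"offset":[0,0,0],"roll":0,"claw":1},{"offset":[0,0,15],"roll":0,"claw":1},{"offset":[0,0,15],"roll":0,"claw":1},{"offset":[0,0,0],"roll":0,"claw":1}]' 40
python3 go.py 464.3 168.5 19
python3 - <<'E'
from h import *
np.set_printoptions(precision=1,suppress=True)
f=robot.grab_frame("top");W=cloud(f)
b=(abs(W[...,0]-539)<65)&(abs(W[...,1]-326)<75)&(W[...,2]>12)&(W[...,2]<18)
save(f,"t6",(130,170,240,275),6)
# paper label centre (bright)
im=f["img"].astype(int);g=im.min(2)
E
```

```text
clock: 17.55
tcp_pos: [460.4, 167.4, 89.1]
ee_rot: [0.76, 0.65, -0.002, -0.002]
contact_force: [-0.4, 1.1, 0.6]
finger_gap: 1.005
grasp_force: 0.0
t 17.55 tcp [460.4 167.4  89.1] yaw 81.1 tilt [-0.  0. -1.] F [-0.4  1.1  0.6] gap 1.01 gf 0.0
to [464.3, 168.5, 19.0] offset [ 1.7  4.  70.1]
```

View pics/t6.png

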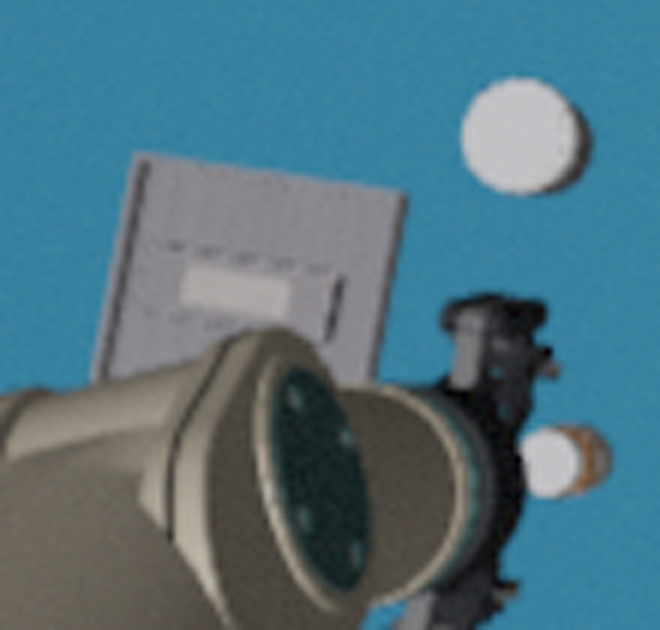

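```bash
python3 - <<'E'
from h import *
np.set_printoptions(precision=1,suppress=True)
f=robot.grab_frame("top")
c=lambda u,v:(130+u/6,170+v/6)
print("case corners",plane(f,[c(165,245),c(340,275),c(325,340),c(150,312),c(246,292)],15)[:,:2])
print("label",plane(f,[c(237,288)],15)[:,:2],"rim corners",plane(f,[c(135,152),c(405,190)],14)[:,:2])
print(robot.pinpoint(f,"slide_case")[:2],robot.pinpoint(f,"bottle")[:2])
E
python3 -m creep '[{"offset":[1.5,4,10],"roll":0,"claw":1},{"offset":[0,0,15],"roll":0,"claw":1},{"offset":[0,0,15],"roll":0,"claw":1},{"offset":[0,0,15],"roll":0,"claw":1},{"offset":[0,0,10],"roll":0,"claw":1},{"offset":[0,0,5],"roll":0,"claw":1},{"offset":[0,0,0],"roll":0,"claw":1}]'
python3 go.py 464.3 168.5 19
```

```text
case corners [[560.  362.5]
 [546.7 279.6]
 [516.6 285.3]
 [528.7 367.8]
 [538.4 323.3]]
label [[540.2 327.6]] rim corners [[603.5 379.4]
 [586.8 251.2]]
[{'centre': [444.4, -438.3, -0.7], 'score': 0.97}, {'centre': [542.0, 327.9, 3.1], 'score': 0.77}] [{'centre': [466.3, 169.6, -2.5], 'score': 0.59}]
clock: 18.45
tcp_pos: [465.6, 168.3, 20.1]
ee_rot: [0.76, 0.65, -0.0, -0.001]
contact_force: [-0.6, 0.3, -0.4]
finger_gap: 1.0
grasp_force: 0.0
t 18.45 tcp [465.6 168.3  20.1] yaw 81.1 tilt [-0.  0. -1.] F [-0.6  0.3 -0.4] gap 1.0 gf 0.0
to [464.3, 168.5, 19.0] offset [-0.  -1.3  1.1]
```

```bash
python3 -m creep '[{"offset":[0,0,0],"roll":0,"claw":0},{"offset":[0,0,0],"roll":0,"claw":0},{"offset":[0,0,0],"roll":0,"claw":-0.2},{"offset":[0,0,0],"roll":0,"claw":-0.3},{"offset":[0,0,0],"roll":0,"claw":-0.5},{"offset":[0,0,0],"roll":0,"claw":-1},{"offset":[0,0,0],"roll":0,"claw":-1},{"offset":[0,0,0],"roll":0,"claw":-1}]' 40
python3 -m creep '[{"offset":[0,0,-3],"roll":0,"claw":-1},{"offset":[0,0,-10],"roll":0,"claw":-1},{"offset":[0,0,-20],"roll":0,"claw":-1},{"offset":[0,0,-20],"roll":0,"claw":-1},{"offset":[0,0,-20],"roll":0,"claw":-1},{"offset":[0,0,0],"roll":0,"claw":-1}]'
python3 go.py 451 339.2 90
```

```text
clock: 19.25
tcp_pos: [465.9, 168.5, 21.3]
ee_rot: [0.76, 0.65, 0.0, -0.001]
contact_force: [-1.7, -0.2, 5.0]
finger_gap: 0.359
grasp_force: 39.2
clock: 19.85
tcp_pos: [467.5, 168.9, 96.3]
ee_rot: [0.76, 0.65, 0.002, -0.0]
contact_force: [-0.3, 0.2, -0.9]
finger_gap: 0.359
grasp_force: 39.6
t 19.85 tcp [467.5 168.9  96.3] yaw 81.1 tilt [ 0.  0. -1.] F [-0.3  0.2 -0.9] gap 0.36 gf 39.6
to [451.0, 339.2, 90.0] offset [165.7 -42.7   6.8]
```

```bash
python3 -m creep '[{"offset":[20,-5,0],"roll":0,"claw":-1},{"offset":[29,-7.5,0],"roll":0,"claw":-1},{"offset":[29,-7.5,0],"roll":0,"claw":-1},{"offset":[29,-7.5,0],"roll":0,"claw":-1},{"offset":[29,-7.5,0],"roll":0,"claw":-1},{"offset":[30,-7.5,0],"roll":0,"claw":-1},{"offset":[0,0,10],"roll":0,"claw":-1},{"offset":[0,0,15],"roll":0,"claw":-1},{"offset":[0,0,10],"roll":0,"claw":-1},{"offset":[0,0,0],"roll":0,"claw":-1}]'
python3 go.py 451 339.2 24
```

```text
clock: 20.85
tcp_pos: [448.4, 337.5, 57.3]
ee_rot: [0.76, 0.65, -0.002, -0.001]
contact_force: [-0.2, 0.4, -0.1]
finger_gap: 0.355
grasp_force: 39.6
t 20.85 tcp [448.4 337.5  57.3] yaw 81.1 tilt [-0. -0. -1.] F [-0.2  0.4 -0.1] gap 0.35 gf 39.6
to [451.0, 339.2, 24.0] offset [ 2.2  2.5 33.3]
```

```bash
python3 -m creep '[{"offset":[1,2,8],"roll":0,"claw":-1},{"offset":[0.5,0,10],"roll":0,"claw":-1},{"offset":[0,0,8],"roll":0,"claw":-1},{"offset":[0,0,4],"roll":0,"claw":-1},{"offset":[0,0,1],"roll":0,"claw":-1},{"offset":[0,0,0],"roll":0,"claw":-1},{"offset":[0,0,0],"roll":0,"claw":-1}]'
python3 -m creep '[{"offset":[0,0,0.8],"roll":0,"claw":-1},{"offset":[0,0,0],"roll":0,"claw":-1}]'
python3 -m creep '[{"offset":[0,0,0.8],"roll":0,"claw":-1},{"offset":[0,0,0],"roll":0,"claw":-1}]'
```

```text
clock: 21.55
tcp_pos: [451.8, 340.3, 28.2]
ee_rot: [0.76, 0.65, 0.0, -0.001]
contact_force: [0.3, -0.3, -0.5]
finger_gap: 0.357
grasp_force: 39.6
clock: 21.75
tcp_pos: [451.7, 340.3, 27.3]
ee_rot: [0.76, 0.65, 0.0, -0.001]
contact_force: [-0.7, 0.6, -0.8]
finger_gap: 0.357
grasp_force: 39.6
clock: 21.95
tcp_pos: [451.6, 340.1, 26.3]
ee_rot: [0.76, 0.65, -0.0, -0.001]
contact_force: [-0.4, -0.3, 0.4]
finger_gap: 0.357
grasp_force: 39.6
```

```bash
python3 -m creep '[{"offset":[0,0,1],"roll":0,"claw":-1},{"offset":[0,0,0],"roll":0,"claw":-1}]'
python3 -m creep '[{"offset":[0,0,0.7],"roll":0,"claw":-1},{"offset":[0,0,0],"roll":0,"claw":-1}]'
python3 -m creep '[{"offset":[0,0,0.6],"roll":0,"claw":-1},{"offset":[0,0,0],"roll":0,"claw":-1}]'
```

```text
clock: 22.15
tcp_pos: [451.5, 340.1, 25.2]
ee_rot: [0.76, 0.65, -0.0, -0.001]
contact_force: [0.0, 0.2, -0.5]
finger_gap: 0.358
grasp_force: 39.6
clock: 22.35
tcp_pos: [451.6, 340.1, 24.5]
ee_rot: [0.76, 0.65, -0.0, -0.001]
contact_force: [-0.1, 0.3, -0.7]
finger_gap: 0.358
grasp_force: 39.6
clock: 22.55
tcp_pos: [451.6, 340.2, 24.3]
ee_rot: [0.76, 0.65, -0.0, -0.001]
contact_force: [-1.7, -0.5, 3.6]
finger_gap: 0.357
grasp_force: 40.0
```

```bash
python3 -m creep '[{"offset":[0,0,0],"roll":0,"claw":-0.1},{"offset":[0,0,0],"roll":0,"claw":0.1},{"offset":[0,0,0],"roll":0,"claw":0.1},{"offset":[0,0,-5],"roll":0,"claw":0.1},{"offset":[0,0,-20],"roll":0,"claw":0.1},{"offset":[0,0,-25],"roll":0,"claw":0.3},{"offset":[0,0,-25],"roll":0,"claw":1},{"offset":[0,0,-25],"roll":0,"claw":1},{"offset":[0,0,0],"roll":0,"claw":1}]' 40
python3 go.py 609.5 190 120
```

```text
clock: 23.45
tcp_pos: [453.8, 341.4, 127.6]
ee_rot: [0.76, 0.65, 0.003, -0.001]
contact_force: [0.3, 1.1, 0.8]
finger_gap: 1.001
grasp_force: 0.0
t 23.45 tcp [453.8 341.4 127.6] yaw 81.1 tilt [ 0.  0. -1.] F [0.3 1.1 0.8] gap 1.0 gf 0.0
to [609.5, 190.0, 120.0] offset [-125.5  177.2    7.3]
```

```bash
python3 -m creep '[{"offset":[-12,18,0],"roll":0,"claw":1},{"offset":[-19,26.5,0],"roll":0,"claw":1},{"offset":[-19,26.5,0],"roll":0,"claw":1},{"offset":[-19,26.5,0],"roll":0,"claw":1},{"offset":[-19,26.5,0],"roll":0,"claw":1},{"offset":[-19,26.5,0],"roll":0,"claw":1},{"offset":[-18.5,26.5,0],"roll":0,"claw":1},{"offset":[0,0,15],"roll":0,"claw":1},{"offset":[0,0,15],"roll":0,"claw":1},{"offset":[0,0,0],"roll":0,"claw":1}]'
python3 go.py 609.5 190 19
python3 - <<'E'
from h import *
f=robot.grab_frame("side");print(robot.pinpoint(f,"jar")[:2]);print(robot.pinpoint(f,"bottle")[:2])
E
```

```text
clock: 24.45
tcp_pos: [603.9, 189.4, 90.4]
ee_rot: [0.759, 0.651, -0.003, -0.003]
contact_force: [-0.4, -0.4, -0.1]
finger_gap: 1.0
grasp_force: 0.0
t 24.45 tcp [603.9 189.4  90.4] yaw 81.2 tilt [-0.  0. -1.] F [-0.4 -0.4 -0.1] gap 1.0 gf 0.0
to [609.5, 190.0, 19.0] offset [ 1.5  6.  71.3]
[{'centre': [611.3, 192.2, 4.1], 'score': 0.53}]
[{'centre': [450.2, 340.8, 2.3], 'score': 0.57}]
```

```bash
python3 -m creep '[{"offset":[1.5,4.5,8],"roll":0,"claw":1},{"offset":[0,0,15],"roll":0,"claw":1},{"offset":[0,0,15],"roll":0,"claw":1},{"offset":[0,0,15],"roll":0,"claw":1},{"offset":[0,0,12],"roll":0,"claw":1},{"offset":[0,0,6],"roll":0,"claw":1},{"offset":[0,0,0],"roll":0,"claw":1}]'
python3 -m creep '[{"offset":[0,0,0],"roll":0,"claw":0.4},{"offset":[0,0,0],"roll":0,"claw":0.3},{"offset":[0,0,0],"roll":0,"claw":0.2},{"offset":[0,0,0],"roll":0,"claw":0},{"offset":[0,0,0],"roll":0,"claw":-0.5},{"offset":[0,0,0],"roll":0,"claw":-1},{"offset":[0,0,0],"roll":0,"claw":-1}]' 40
python3 go.py
```

```text
clock: 25.3
tcp_pos: [611.0, 189.3, 21.2]
ee_rot: [0.76, 0.65, -0.001, -0.002]
contact_force: [0.9, 0.1, 0.1]
finger_gap: 1.001
grasp_force: 0.0
clock: 26.0
tcp_pos: [612.3, 189.8, 23.7]
ee_rot: [0.76, 0.65, 0.001, -0.001]
contact_force: [-1.2, -0.1, 6.1]
finger_gap: 0.593
grasp_force: 41.2
t 26.0 tcp [612.3 189.8  23.7] yaw 81.1 tilt [-0.  0. -1.] F [-1.2 -0.1  6.1] gap 0.59 gf 41.2
```

```bash
python3 -m creep '[{"offset":[0,0,-3],"roll":0,"claw":-1},{"offset":[0,0,-10],"roll":0,"claw":-1},{"offset":[0,0,-20],"roll":0,"claw":-1},{"offset":[0,0,-20],"roll":0,"claw":-1},{"offset":[0,0,-10],"roll":0,"claw":-1},{"offset":[0,0,0],"roll":0,"claw":-1}]'
python3 go.py 530.5 19.9 85
```

```text
clock: 26.6
tcp_pos: [613.1, 189.9, 87.4]
ee_rot: [0.76, 0.65, 0.002, -0.0]
contact_force: [0.7, 0.8, -1.1]
finger_gap: 0.591
grasp_force: 41.6
t 26.6 tcp [613.1 189.9  87.4] yaw 81.1 tilt [ 0.  0. -1.] F [ 0.7  0.8 -1.1] gap 0.59 gf 41.6
to [530.5, 19.9, 85.0] offset [-180.7  -55.4    1.8]
```

```bash
python3 -m creep '[{"offset":[-16,-5,0],"roll":0,"claw":-1},{"offset":[-27,-8,0],"roll":0,"claw":-1},{"offset":[-27,-8,0],"roll":0,"claw":-1},{"offset":[-27,-8,0],"roll":0,"claw":-1},{"offset":[-27,-8,0],"roll":0,"claw":-1},{"offset":[-27,-8,0],"roll":0,"claw":-1},{"offset":[-27,-8,0],"roll":0,"claw":-1},{"offset":[0,0,10],"roll":0,"claw":-1},{"offset":[0,0,15],"roll":0,"claw":-1},{"offset":[0,0,0],"roll":0,"claw":-1}]'
python3 go.py 530.5 19.9 27
```

```text
clock: 27.6
tcp_pos: [530.4, 22.2, 58.4]
ee_rot: [0.76, 0.65, -0.002, -0.002]
contact_force: [-1.0, 0.0, -0.2]
finger_gap: 0.589
grasp_force: 41.7
t 27.6 tcp [530.4  22.2  58.4] yaw 81.1 tilt [-0.  0. -1.] F [-1.   0.  -0.2] gap 0.59 gf 41.7
to [530.5, 19.9, 27.0] offset [-2.3  0.6 31.4]
```

```bash
python3 -m creep '[{"offset":[-2,0,10],"roll":0,"claw":-1},{"offset":[0,0,10],"roll":0,"claw":-1},{"offset":[0,0,5],"roll":0,"claw":-1},{"offset":[0,0,2],"roll":0,"claw":-1},{"offset":[0,0,0],"roll":0,"claw":-1},{"offset":[0,0,0],"roll":0,"claw":-1}]'
python3 -m creep '[{"offset":[0,0,1],"roll":0,"claw":-1},{"offset":[0,0,0],"roll":0,"claw":-1}]'
python3 -m creep '[{"offset":[0,0,1],"roll":0,"claw":-1},{"offset":[0,0,0],"roll":0,"claw":-1}]'
python3 -m creep '[{"offset":[0,0,1],"roll":0,"claw":-1},{"offset":[0,0,0],"roll":0,"claw":-1}]'
```

```text
clock: 28.2
tcp_pos: [531.8, 20.0, 33.6]
ee_rot: [0.76, 0.65, 0.0, -0.001]
contact_force: [0.4, -0.7, 0.5]
finger_gap: 0.592
grasp_force: 41.7
clock: 28.4
tcp_pos: [531.8, 20.0, 32.6]
ee_rot: [0.76, 0.65, 0.0, -0.001]
contact_force: [0.8, -0.3, -0.2]
finger_gap: 0.596
grasp_force: 41.7
clock: 28.6
tcp_pos: [531.6, 19.9, 31.4]
ee_rot: [0.76, 0.65, -0.0, -0.001]
contact_force: [-0.6, 0.2, 0.3]
finger_gap: 0.596
grasp_force: 41.7
clock: 28.8
tcp_pos: [531.5, 19.9, 30.3]
ee_rot: [0.76, 0.65, -0.0, -0.001]
contact_force: [-0.1, -0.6, -0.3]
finger_gap: 0.594
grasp_force: 41.7
```

```bash
python3 -m creep '[{"offset":[0,0,1.5],"roll":0,"claw":-1},{"offset":[0,0,1],"roll":0,"claw":-1},{"offset":[0,0,0],"roll":0,"claw":-1}]'
python3 -m creep '[{"offset":[0,0,0.8],"roll":0,"claw":-1},{"offset":[0,0,0],"roll":0,"claw":-1}]'
python3 -m creep '[{"offset":[0,0,0.8],"roll":0,"claw":-1},{"offset":[0,0,0],"roll":0,"claw":-1}]'
```

```text
clock: 29.1
tcp_pos: [531.5, 19.9, 27.7]
ee_rot: [0.76, 0.65, -0.0, -0.001]
contact_force: [0.2, -0.5, -0.3]
finger_gap: 0.592
grasp_force: 41.7
clock: 29.3
tcp_pos: [531.6, 19.9, 27.0]
ee_rot: [0.76, 0.65, -0.0, -0.001]
contact_force: [0.3, -0.2, -1.0]
finger_gap: 0.59
grasp_force: 41.7
clock: 29.5
tcp_pos: [531.7, 19.9, 26.7]
ee_rot: [0.76, 0.65, 0.0, -0.001]
contact_force: [-0.7, -0.5, 3.2]
finger_gap: 0.594
grasp_force: 42.1
```

```bash
python3 -m creep '[{"offset":[0,0,0],"roll":0,"claw":0.4},{"offset":[0,0,0],"roll":0,"claw":0.6},{"offset":[0,0,0],"roll":0,"claw":0.6},{"offset":[0,0,-5],"roll":0,"claw":0.6},{"offset":[0,0,-15],"roll":0,"claw":0.6},{"offset":[0,0,-25],"roll":0,"claw":1},{"offset":[0,0,-25],"roll":0,"claw":1},{"offset":[0,0,-20],"roll":0,"claw":1},{"offset":[0,0,0],"roll":0,"claw":1}]'
python3 -m creep '[{"offset":[0,0,0],"roll":7.9,"claw":1},{"offset":[0,0,0],"roll":7.9,"claw":1},{"offset":[0,0,0],"roll":7.9,"claw":1},{"offset":[0,0,0],"roll":7.9,"claw":1},{"offset":[0,0,0],"roll":7.9,"claw":1},{"offset":[0,0,0],"roll":8,"claw":1},{"offset":[0,0,0],"roll":8,"claw":1},{"offset":[0,0,0],"roll":8,"claw":1},{"offset":[0,0,0],"roll":8,"claw":1},{"offset":[0,0,0],"roll":8,"claw":1}]'
python3 go.py 549.5 -167.5 60
python3 - <<'E'
from h import *
f=robot.grab_frame("side");print(robot.pinpoint(f,"tape")[:2]);print(robot.pinpoint(f,"jar")[:2])
E
```

```text
clock: 30.4
tcp_pos: [533.7, 19.9, 119.1]
ee_rot: [0.76, 0.65, 0.002, 0.001]
contact_force: [0.4, -0.8, -0.0]
finger_gap: 1.0
grasp_force: 0.0
clock: 31.4
tcp_pos: [531.2, 19.8, 115.6]
ee_rot: [1.0, 0.011, -0.001, -0.001]
contact_force: [0.8, 0.6, -0.0]
finger_gap: 0.996
grasp_force: 0.0
t 31.4 tcp [531.2  19.8 115.6] yaw 1.3 tilt [-0.  0. -1.] F [ 0.8  0.6 -0. ] gap 1.0 gf 0.0
to [549.5, -167.5, 60.0] offset [ 14.2 187.8  55.3]
[{'centre': [540.8, 324.0, 1.1], 'score': 0.74}, {'centre': [550.4, -170.3, -1.6], 'score': 0.69}]
[{'centre': [529.0, 20.3, 9.0], 'score': 0.76}]
```

```bash
python3 -m creep '[{"offset":[1,18,0],"roll":0,"claw":1},{"offset":[2,28,0],"roll":0,"claw":1},{"offset":[2,28,0],"roll":0,"claw":1},{"offset":[2,28,0],"roll":0,"claw":1},{"offset":[2,28,0],"roll":0,"claw":1},{"offset":[3,28,0],"roll":0,"claw":1},{"offset":[3,28,0],"roll":0,"claw":1},{"offset":[0,0,25],"roll":0,"claw":1},{"offset":[0,0,25],"roll":0,"claw":1},{"offset":[0,0,0],"roll":0,"claw":1}]' 40
python3 go.py 550 -168 3
python3 - <<'E'
from h import *
f=robot.grab_frame("side");save(f,"s7",(240,190,380,290),5)
E
```

```text
clock: 32.55
tcp_pos: [549.4, -164.8, 63.1]
ee_rot: [1.0, 0.015, -0.004, -0.002]
contact_force: [-0.4, 0.8, 0.1]
finger_gap: 1.001
grasp_force: 0.0
t 32.55 tcp [ 549.4 -164.8   63.1] yaw 1.7 tilt [-0.  0. -1.] F [-0.4  0.8  0.1] gap 1.0 gf 0.0
to [550.0, -168.0, 3.0] offset [ 1.   3.5 60.1]
```

View pics/s7.png

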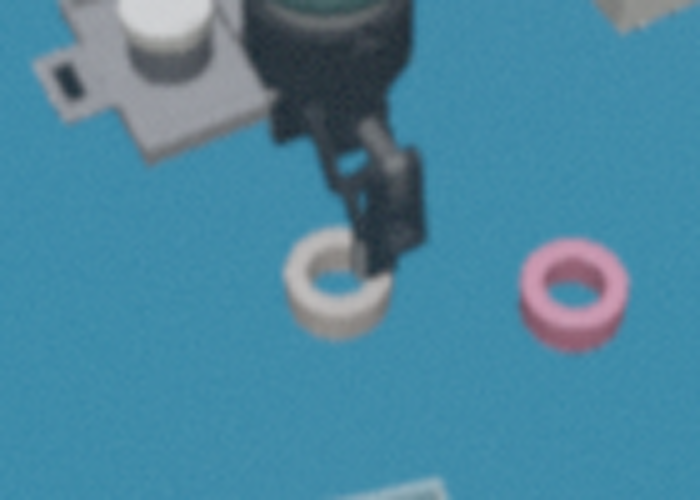

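```bash
python3 -m creep '[{"offset":[1,2.5,8],"roll":0,"claw":1},{"offset":[0,0,12],"roll":0,"claw":1},{"offset":[0,0,12],"roll":0,"claw":1},{"offset":[0,0,10],"roll":0,"claw":1},{"offset":[0,0,10],"roll":0,"claw":1},{"offset":[0,0,6],"roll":0,"claw":1},{"offset":[0,0,0],"roll":0,"claw":1},{"offset":[0,0,0],"roll":0,"claw":1}]'
python3 go.py 550 -168 2
```

```text
clock: 33.4
tcp_pos: [552.9, -168.1, 7.9]
ee_rot: [1.0, 0.014, -0.001, -0.001]
contact_force: [0.5, 0.1, -0.1]
finger_gap: 1.002
grasp_force: 0.0
t 33.4 tcp [ 552.9 -168.1    7.9] yaw 1.6 tilt [-0.  0. -1.] F [ 0.5  0.1 -0.1] gap 1.0 gf 0.0
to [550.0, -168.0, 2.0] offset [-2.9 -0.2  5.9]
```

```bash
python3 -m creep '[{"offset":[-2.5,0,3],"roll":0,"claw":1},{"offset":[0,0,1.5],"roll":0,"claw":1},{"offset":[0,0,0],"roll":0,"claw":0.6},{"offset":[0,0,0],"roll":0,"claw":0.4},{"offset":[0,0,0],"roll":0,"claw":0.3},{"offset":[0,0,0],"roll":0,"claw":0.2},{"offset":[0,0,0],"roll":0,"claw":0},{"offset":[0,0,0],"roll":0,"claw":-1},{"offset":[0,0,0],"roll":0,"claw":-1},{"offset":[0,0,0],"roll":0,"claw":-1}]' 40
python3 -m creep '[{"offset":[0,0,-3],"roll":0,"claw":-1},{"offset":[0,0,-10],"roll":0,"claw":-1},{"offset":[0,0,-20],"roll":0,"claw":-1},{"offset":[0,0,-20],"roll":0,"claw":-1},{"offset":[0,0,-20],"roll":0,"claw":-1},{"offset":[0,0,0],"roll":0,"claw":-1}]'
python3 go.py 609.5 22.1 75
python3 - <<'E'
from h import *
f=robot.grab_frame("side");save(f,"s8",(240,190,380,290),5)
E
```

```text
clock: 34.4
tcp_pos: [550.5, -168.1, 3.9]
ee_rot: [1.0, 0.014, -0.0, -0.001]
contact_force: [-1.1, 0.1, 6.6]
finger_gap: 0.609
grasp_force: 41.2
clock: 35.0
tcp_pos: [552.3, -169.0, 79.3]
ee_rot: [1.0, 0.014, 0.002, 0.0]
contact_force: [0.1, -0.3, -0.6]
finger_gap: 0.607
grasp_force: 42.0
t 35.0 tcp [ 552.3 -169.    79.3] yaw 1.6 tilt [ 0. -0. -1.] F [ 0.1 -0.3 -0.6] gap 0.61 gf 42.0
to [609.5, 22.1, 75.0] offset [  62.5 -189.4    4.5]
```

View pics/s8.png

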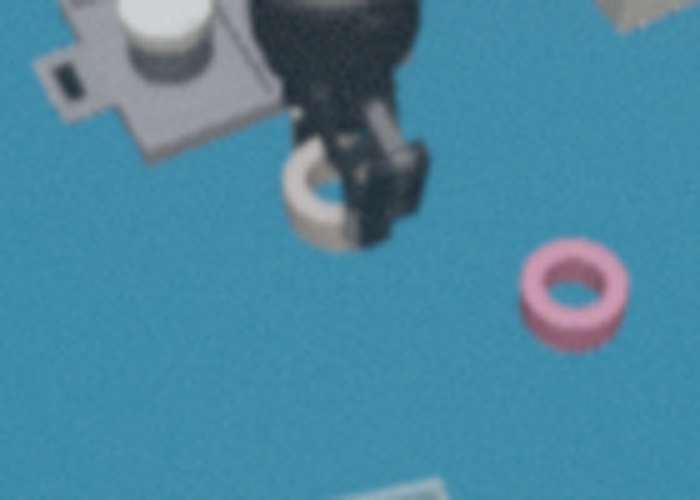

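Run:
```python
from h import *
np.set_printoptions(precision=1,suppress=True)
f=robot.grab_frame("side");W=cloud(f)
t=np.linspace(0,2*np.pi,200)
def left(c,z):
    return min(proj(f,(c[0]+27*np.cos(a),c[1]+27*np.sin(a),zz))[0] for a in t for zz in(z,z+24))
for d in(-4,0,4,8,12): print(d,(left((552.3-d,-169),75.4)-240)*5)
print("initial",(left((550,-168),0)-240)*5)
hsv=cv2.cvtColor(f["img"],cv2.COLOR_RGB2HSV)
m=(W[...,2]>93)&(W[...,2]<106)&(abs(W[...,0]-550)<32)&(abs(W[...,1]+168)<35)&(hsv[...,1]<70)&(hsv[...,2]>120)
P=W[m];print(len(P),P.min(0),P.max(0));
from scipy.optimize import least_squares
# outer edge pts: farthest from centre by angle
r=least_squares(lambda c:np.clip(np.hypot(P[:,0]-c[0],P[:,1]-c[1])-27,0,None)+np.clip(16-np.hypot(P[:,0]-c[0],P[:,1]-c[1]),0,None),[550,-168]);print(r.x,r.cost)
v,u=np.nonzero(m);print("left px",(u.min()-240)*5)
print(robot.pinpoint(f,"tape")[:3])
g=robot.grab_frame("top");print(robot.pinpoint(g,"tape")[:3])
```

```text
-4 287.42632982645944
0 279.71663784911954
4 271.98855763044094
8 264.2422760178323
12 256.4777286328206
initial 280.4295949784526
107 [ 524.9 -194.1   94. ] [ 563.  -141.3  100.8]
[ 551.4 -168.5] 0.9813295759643337
left px 280
[{'centre': [652.3, -225.4, -3.3], 'score': 0.89}, {'centre': [551.5, -165.9, 70.6], 'score': 0.65}]
[{'centre': [528.1, 23.1, 3.9], 'score': 0.56}, {'centre': [658.0, -227.6, -1.3], 'score': 0.39}]
```

```bash
python3 -m creep '[{"offset":[6,-18,0],"roll":0,"claw":-1},{"offset":[9.5,-28.5,0],"roll":0,"claw":-1},{"offset":[9.5,-28.5,0],"roll":0,"claw":-1},{"offset":[9.5,-28.5,0],"roll":0,"claw":-1},{"offset":[9.5,-28.5,0],"roll":0,"claw":-1},{"offset":[9,-28.5,0],"roll":0,"claw":-1},{"offset":[9,-28.5,0],"roll":0,"claw":-1},{"offset":[0,0,10],"roll":0,"claw":-1},{"offset":[0,0,20],"roll":0,"claw":-1},{"offset":[0,0,0],"roll":0,"claw":-1}]'
python3 go.py 609.5 22.1 7
```

```text
clock: 36.25
tcp_pos: [604.4, 22.4, 43.7]
ee_rot: [1.0, 0.014, -0.004, -0.001]
contact_force: [-0.5, 0.3, -1.1]
finger_gap: 0.605
grasp_force: 42.0
t 36.25 tcp [604.4  22.4  43.7] yaw 1.6 tilt [-0.  0. -1.] F [-0.5  0.3 -1.1] gap 0.61 gf 42.0
to [609.5, 22.1, 7.0] offset [ 5.3  0.5 36.7]
```

```bash
python3 -m creep '[{"offset":[3.5,0,8],"roll":0,"claw":-1},{"offset":[0,0,10],"roll":0,"claw":-1},{"offset":[0,0,8],"roll":0,"claw":-1},{"offset":[0,0,4],"roll":0,"claw":-1},{"offset":[0,0,1],"roll":0,"claw":-1},{"offset":[0,0,0],"roll":0,"claw":-1},{"offset":[0,0,0],"roll":0,"claw":-1}]'
python3 go.py 609.5 22.1 7
```

```text
clock: 36.95
tcp_pos: [610.8, 22.6, 16.0]
ee_rot: [1.0, 0.014, -0.0, -0.001]
contact_force: [1.5, -0.4, -0.4]
finger_gap: 0.602
grasp_force: 42.0
t 36.95 tcp [610.8  22.6  16. ] yaw 1.6 tilt [-0.  0. -1.] F [ 1.5 -0.4 -0.4] gap 0.6 gf 42.0
to [609.5, 22.1, 7.0] offset [-1.3  0.5  9. ]
```

```bash
python3 -m creep '[{"offset":[-1,0,3],"roll":0,"claw":-1},{"offset":[0,0,2],"roll":0,"claw":-1},{"offset":[0,0,1],"roll":0,"claw":-1},{"offset":[0,0,0],"roll":0,"claw":-1},{"offset":[0,0,0],"roll":0,"claw":-1}]'
python3 -m creep '[{"offset":[0,0,1],"roll":0,"claw":-1},{"offset":[0,0,0],"roll":0,"claw":-1}]'
python3 -m creep '[{"offset":[0,0,0.8],"roll":0,"claw":-1},{"offset":[0,0,0],"roll":0,"claw":-1}]'
```

```text
clock: 37.45
tcp_pos: [609.6, 22.7, 9.7]
ee_rot: [1.0, 0.014, -0.001, -0.001]
contact_force: [-0.9, -0.4, -0.1]
finger_gap: 0.604
grasp_force: 42.0
clock: 37.65
tcp_pos: [609.5, 22.7, 8.6]
ee_rot: [1.0, 0.014, -0.001, -0.001]
contact_force: [-0.3, 0.7, -0.5]
finger_gap: 0.607
grasp_force: 42.0
clock: 37.85
tcp_pos: [609.4, 22.7, 7.8]
ee_rot: [1.0, 0.014, -0.001, -0.001]
contact_force: [0.2, 0.4, -0.7]
finger_gap: 0.603
grasp_force: 42.0
```

```bash
python3 -m creep '[{"offset":[0,0,0.8],"roll":0,"claw":-1},{"offset":[0,0,0],"roll":0,"claw":-1}]'
python3 -m creep '[{"offset":[0,0,0.7],"roll":0,"claw":-1},{"offset":[0,0,0],"roll":0,"claw":-1}]'
```

```text
clock: 38.05
tcp_pos: [609.5, 22.7, 7.0]
ee_rot: [1.0, 0.014, -0.001, -0.001]
contact_force: [0.5, -0.4, 0.2]
finger_gap: 0.599
grasp_force: 42.1
clock: 38.25
tcp_pos: [609.6, 22.7, 7.0]
ee_rot: [1.0, 0.014, -0.001, -0.001]
contact_force: [-2.2, 1.4, 5.0]
finger_gap: 0.608
grasp_force: 42.5
```

```bash
python3 -m creep '[{"offset":[0,0,0],"roll":0,"claw":0.4},{"offset":[0,0,0],"roll":0,"claw":0.6},{"offset":[0,0,0],"roll":0,"claw":0.6},{"offset":[0,0,-5],"roll":0,"claw":0.6},{"offset":[0,0,-20],"roll":0,"claw":0.6},{"offset":[0,0,-30],"roll":0,"claw":0.6},{"offset":[0,0,-40],"roll":0,"claw":0.6},{"offset":[0,0,-40],"roll":0,"claw":0.6},{"offset":[-10,0,-30],"roll":0,"claw":0.6},{"offset":[0,0,0],"roll":0,"claw":0.6}]'
python3 -m creep '[{"offset":[-15,30,0],"roll":0,"claw":0.6},{"offset":[-20,40,0],"roll":0,"claw":0.6},{"offset":[-20,40,0],"roll":0,"claw":0.6},{"offset":[-20,40,0],"roll":0,"claw":0.6},{"offset":[-20,40,0],"roll":0,"claw":0.6},{"offset":[-10,20,0],"roll":0,"claw":0.6},{"offset":[0,0,0],"roll":0,"claw":0.6},{"offset":[0,0,0],"roll":0,"claw":0.6}]'
python3 - <<'E'
from h import *
np.set_printoptions(precision=1,suppress=True)
f=robot.grab_frame("top");save(f,"t9",(130,100,330,280),4)
for l in("jar","tape","bottle","slide_case","pump_bottle","tube_rack","spare_case"):print(l,[(np.array(r["centre"]),round(r["score"],2)) for r in robot.pinpoint(f,l)[:3]])
g=robot.grab_frame("side");save(g,"s9",(190,100,410,385),2)
for l in("jar","tape","bottle","spare_case"):print(l,[(np.array(r["centre"]),round(r["score"],2)) for r in robot.pinpoint(g,l)[:3]])
E
```

```text
clock: 39.25
tcp_pos: [601.6, 21.5, 176.1]
ee_rot: [1.0, 0.014, 0.003, -0.001]
contact_force: [0.2, -0.7, -0.1]
finger_gap: 0.799
grasp_force: 0.0
clock: 40.05
tcp_pos: [500.5, -190.6, 170.8]
ee_rot: [1.0, 0.014, -0.001, -0.001]
contact_force: [0.2, 0.1, -0.4]
finger_gap: 0.795
grasp_force: 0.0
jar [(array([528.3,  21.8,   4.2]), 0.68)]
tape [(array([608.3,  24.7,   0.9]), 0.78), (array([ 658.2, -228.2,    2.1]), 0.52)]
bottle [(array([449.3, 340.5,   5.1]), 0.65)]
slide_case [(array([ 443.7, -434.5,   -5. ]), 0.93), (array([541.3, 327. ,   2.3]), 0.91)]
pump_bottle []
tube_rack [(array([800.7,  26.2,   1.1]), 0.76), (array([501.6, 331.4,  -5.4]), 0.74)]
spare_case []
jar [(array([530.4,  21.9,  10.6]), 0.49)]
tape [(array([ 653.1, -224.6,   -3.3]), 0.61), (array([606.4,  23.1,   1.1]), 0.45)]
bottle [(array([449.5, 339.1,   2.3]), 0.64), (array([531.8,  19.2,   7.6]), 0.19)]
spare_case [(array([ 484.5, -323.8,   28.4]), 0.59), (array([542. , 327.7,   1. ]), 0.44)]
```

View pics/t9.png

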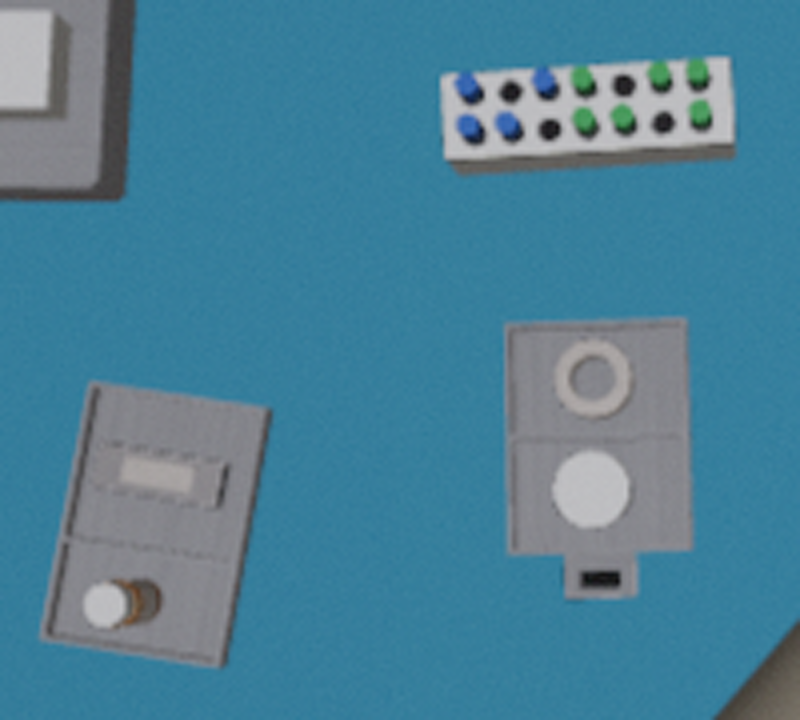

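View pics/s9.png

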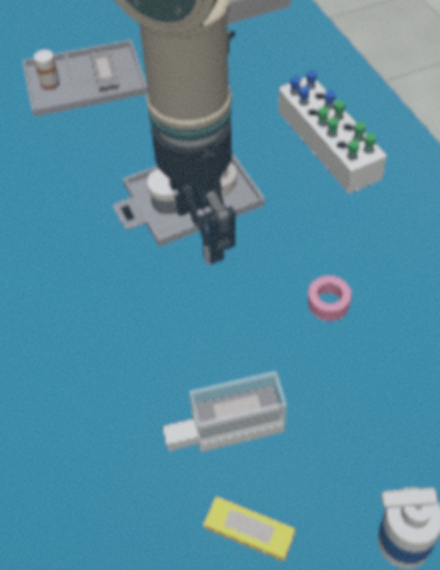

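Everything shows in place: the case, bottle, jar and tape sit near the middle of their compartments, the stack has dropped in the magazine, and the bystanders are where they were.

```bash
python3 -c "
from workcell import robot;print(robot.hand_in())"
```

```text
the job is handed in; nothing more can be done
None
```

Both kits are made up on the trolley and handed in at about 41 s; the last pictures show all four things set down near the middle of their compartments, the two remaining cases stacked in the magazine, and the pump bottle and tube rack where they stood.

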